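# Sort the bench leftovers into their trays

### The arm

A 7-joint arm with a two-finger parallel gripper is mounted at the origin on a cart in front of the work surface, level with it; the furniture and walls round the work are solid. World frame = base frame: x ahead of the robot, y to its left, z up, the work surface at z = 0. Lengths are in m, angles in rad, forces in N, time in s.
With the tool pointing down it reaches from about 0.4 to 0.925 m from the base axis. Payload 4.1 kg.
Tool frame: the origin (TCP) lies at the very end of the fingers, on their centre line; the grasp point (between the pads) lies 19 mm behind it; z points along the fingers, y is the direction in which the jaws open and shut (so a half turn about z gives the same grasp; the last joint's range is limited). The gripper opens to 85 mm and grips with 20 to 120 N. Pads are 22 mm wide; open, the fingers measure 114 mm over their backs; the gripper's body (76 mm by 85 mm) begins 54 mm behind the grasp point. The pads swing forward as they close: fully open they stand 13 mm farther back than shut.
Start: joints at [-1.273, 0.398, 0.045, 1.537, -0.019, 1.207, -0.051], TCP at [0.251, 0.6, 0.231] pointing down, gripper open.
Joint ranges: [-2.82, 2.82], [-0.49, 2.23], [-1.37, 1.46], [0, 2.46], [-1.36, 4.5], [0.23, 2], [-2.94, 2.94]. Speed limits (rad/s): [2.57, 2.57, 3.14, 3.14, 3.14, 3.14, 3.14].

### API

Orientations are given as a 3x3 rotation matrix whose columns are the frame's x, y, z axes.
In Python, from station import bot gives the robot as it stands. The module is installed in compiled form; this text tells all that it offers.
- The arm moves only by the tool send_rows, never from a script. Its argument "plan" is a list of rows, each a list of 7 numbers: the opening, from -1 (shut) to 1 (fully open), then the shift along the tool's x, y, z each as a share of 200 mm, from -1 to 1, then the turn, a rotation vector about the tool's x, y, z each as a share of 360 degrees, from -1 to 1. A call has 1 to 10 rows; each row is the pose to reach, as a shift and turn from the pose commanded when the call began, along the tool's axes at that moment, turning the shorter way round; what a row does not reach only later rows make up. A row lasts 1/12 s, in which the tool goes at most 41.7 mm and 7.16 degrees, less where a joint would pass 70% of its speed; a pose out of reach is approached as far as the arm can. A call with a number of a shift or a turn outside -1 to 1 is refused whole. A call with a gripper value outside its range is refused whole. The fingers move at their own pace and stop on an object; "squeeze" is the grip in N (left out, the last holds). Time passes only in rows, so rows that repeat a pose let the fingers close. It gives the time, the measured TCP pose, the force and the opening at its end, in the units of the state.
- bot.get_obs(): the state, without advancing time (a new reading comes with each control period).
- bot.get_image(name): name is "scene" or "top" or "wrist"; returns a dict with "color" (420x560x3 uint8, blue, green, red), "K" (3x3 intrinsics, pixels), "R" (3x3) and "t" (3): a world point X has camera coordinates R X + t. Camera axes: x right, y down, z forward; pixel columns grow to the right and rows downward; lengths in m; the calibration is good to about 2 mm. A picture is of the moment at which its call begins. There is no depth.
- bot.close_job(): hands the job in, once; it reports no verdict.
The state is a dict: "time": time; "joints": joint angles; "joint_velocities": joint speeds; "joint_efforts": joint torques, N m; "tool_pos": TCP position; "tcp_rot": TCP orientation; "ft_force": force on the tool from outside, world axes, zero at the start; "torque": the same for the moment, N m; "finger_gap": finger opening in m.
Only numpy, scipy, OpenCV 4.12 (cv2) and the standard library are available. Lean on these libraries where they do the work, as an engineer would, in place of code of your own. Each camera call takes 0.05 s, during which the arm holds its last target.

### The job

Sort the five leftovers from the job into their trays: the brass bush and the steel bush stand upright in the blue tray, one in each pocket; the brass drift rod and the red hex-key set lie lengthwise in the white tray, one in each lane; the black sanding block lies flat in the green tray. Which bush takes which pocket and which tool takes which lane is up to you, but everything must sit flat on its tray's floor, released. Leave the grey V-block and the round black cap where they are.

Things in the scene. Friction and masses are not known exactly. Their poses are not given: they have to be found in the camera images.
- brass_bush_mid (a point): Centre (half-way up) of the brass-coloured turned bush: upright cylinder, 30 mm diameter, 22 mm high, small bore in its top; stands on the bench. z is its axis, up.
- steel_bush_mid (a point): Centre (half-way up) of the grey steel turned bush: upright cylinder, 24 mm diameter, 30 mm high, small bore in its top; stands on the bench. z is its axis, up.
- drift_mid (a point): Centre of the brass drift, a plain rod with tapered ends lying on the bench: 13 mm thick, 130 mm long along its own y; z up at the start. It behaves like a square bar and does not roll.
- hex_keys_mid (a point): Centre (half-way up) of the folded hex-key set, red side plates: 36 mm wide along its x, 95 mm long along its y, 26 mm high; lies on the bench, z up. It does not unfold.
- sanding_block_mid (a point): Centre (half-way up) of the black rubber sanding block: 42 mm wide along its x, 70 mm long along its y, 30 mm high; lies on the bench, z up.
- blue_tray: Blue tray with two pockets side by side along its y. Fixed to the bench. Origin: centre of its underside, on the bench; z up. Walls and floor 4 mm thick, walls 12 mm high over the bench (8 mm over the tray floor). Outside 78 mm (x) by 172 mm (y). Each pocket is 70 mm (x) by 80 mm (y) inside; pocket centres at y = +42 mm and -42 mm, x = 0.
- white_tray: White tray with two long lanes that run along its y, one behind the other in x. Fixed to the bench. Origin: centre of its underside, on the bench; z up. Walls and floor 4 mm thick, walls 12 mm high over the bench (8 mm over the tray floor). Outside 156 mm (x) by 166 mm (y). Each lane is 72 mm (x) by 158 mm (y) inside; lane centres at x = +38 mm and -38 mm, y = 0.
- green_tray: Green tray with a single compartment. Fixed to the bench. Origin: centre of its underside, on the bench; z up. Walls and floor 4 mm thick, walls 12 mm high over the bench (8 mm over the tray floor). Outside 108 mm (x) by 118 mm (y), inside 100 mm by 110 mm, centred on the origin.
- vee_block: Bystander: grey steel V-block behind the trays, 40 x 48 mm, 36 mm high, V groove upward; origin at the centre of its underside. Not to be moved.
- cap: Bystander: round ribbed black cap on the bench behind the trays, 42 mm diameter, 16 mm high; origin at the centre of its underside. Not to be moved.
There are look-alikes about, which are no part of the job. What is shaped like the part that bears sanding_block_mid but purple is not meant.

How it is judged:
At the end, for the whole second after the job is handed in: Bushes upright on the blue tray floor, one per pocket; drift and hex-key set flat on the white tray floor, one per lane, within 0.3 rad of lengthwise; sanding block flat in the green tray (tilts within 0.12 rad, heights within 4 mm of resting); all released and at rest (((x of brass_bush_mid in the frame of blue_tray between -0.026 and 0.026 m and y of brass_bush_mid in the frame of blue_tray between 0.011 and 0.073 m and z of brass_bush_mid in the frame of blue_tray between 0.011 and 0.019 m and x of steel_bush_mid in the frame of blue_tray between -0.026 and 0.026 m and y of steel_bush_mid in the frame of blue_tray between -0.073 and -0.011 m and z of steel_bush_mid in the frame of blue_tray between 0.015 and 0.023 m) or (x of brass_bush_mid in the frame of blue_tray between -0.026 and 0.026 m and y of brass_bush_mid in the frame of blue_tray between -0.073 and -0.011 m and z of brass_bush_mid in the frame of blue_tray between 0.011 and 0.019 m and x of steel_bush_mid in the frame of blue_tray between -0.026 and 0.026 m and y of steel_bush_mid in the frame of blue_tray between 0.011 and 0.073 m and z of steel_bush_mid in the frame of blue_tray between 0.015 and 0.023 m)) and ((x of drift_mid in the frame of white_tray between 0.006 and 0.07 m and y of drift_mid in the frame of white_tray between -0.02 and 0.02 m and z of drift_mid in the frame of white_tray between 0.0065 and 0.0145 m and x of hex_keys_mid in the frame of white_tray between -0.07 and -0.006 m and y of hex_keys_mid in the frame of white_tray between -0.036 and 0.036 m and z of hex_keys_mid in the frame of white_tray between 0.013 and 0.021 m) or (x of drift_mid in the frame of white_tray between -0.07 and -0.006 m and y of drift_mid in the frame of white_tray between -0.02 and 0.02 m and z of drift_mid in the frame of white_tray between 0.0065 and 0.0145 m and x of hex_keys_mid in the frame of white_tray between 0.006 and 0.07 m and y of hex_keys_mid in the frame of white_tray between -0.036 and 0.036 m and z of hex_keys_mid in the frame of white_tray between 0.013 and 0.021 m)) and x of sanding_block_mid in the frame of green_tray between -0.034 and 0.034 m and y of sanding_block_mid in the frame of green_tray between -0.026 and 0.026 m and z of sanding_block_mid in the frame of green_tray between 0.015 and 0.023 m and angle between each of brass_bush_mid, steel_bush_mid, hex_keys_mid, sanding_block_mid's own z axis and vertical below 0.12 rad and angle between drift_mid's own y axis and vertical between 1.4508 and 1.6908 rad and angle between the y axis of each of drift_mid, hex_keys_mid and the y axis of white_tray, either way round below 0.3 rad and linear speed of each of brass_bush, steel_bush, drift, hex_keys, sanding_block below 0.02 m/s); the robot touches nothing.
It fails at once if the V-block is shifted by more than 20 mm (distance of vee_block from where it was at the start of the episode above 0.02 m).
It fails at once if the black cap is shifted by more than 20 mm (distance of cap from where it was at the start of the episode above 0.02 m).
It also fails if it takes over 102 s, if anything falls off the work surface, if the arm or the gripper's body presses on something with over 40 N, if the wrist force passes 120 N, or if a joint passes its speed limit or range.

## Working session

There is one attempt and no reset: what is moved stays moved. The work goes in short steps, Python scripts to look and compute and a tool call to move; the robot and the scene stay as the last step left them, time stands still between calls to the robot, and variables do not carry over. Pictures are saved under pics/ and viewed, and the job is handed in when it is done.

Besides the shell and the picture viewer there is one more tool, called after "Emit:" in YAML: its name, and indented under it one key for each argument. send_rows: Moves the arm, as the interface text tells. Shift numbers are shares of 200 mm and turn numbers shares of 360 degrees, none past 1 either way. Its arguments: {"type":"object","properties":{"plan":{"type":"array","items":{"type":"array","items":{"type":"number"}}},"squeeze":{"type":"number"}},"required":["plan"]}

```bash
mkdir -p pics; python3 - <<'E'
from station import bot
import cv2,json,numpy as np
o=bot.get_obs()
print({k:np.round(v,3).tolist() for k,v in o.items()})
for n in ["scene","top","wrist"]:
    im=bot.get_image(n); cv2.imwrite(f"pics/{n}0.png",im["color"])
    print(n,np.round(im["K"],2).tolist(),np.round(im["R"],4).tolist(),np.round(im["t"],4).tolist())
E
```

```text
{'time': 0.0, 'joints': [-1.273, 0.399, 0.045, 1.538, -0.019, 1.207, -0.051], 'joint_velocities': [-0.001, 0.001, 0.001, -0.002, -0.002, 0.001, 0.0], 'joint_efforts': [-0.0, -47.511, 1.365, -25.422, 0.012, 0.009, -0.0], 'tool_pos': [0.251, 0.599, 0.23], 'tcp_rot': [[-0.922, 0.386, -0.001], [0.386, 0.922, -0.002], [-0.0, -0.002, -1.0]], 'ft_force': [0.84, 0.209, 0.634], 'torque': [-0.004, -0.02, 0.025], 'finger_gap': 0.086}
scene [[507.62, 0.0, 278.77], [0.0, 507.62, 206.39], [0.0, 0.0, 1.0]] [[0.4173, -0.9085, -0.0206], [-0.6433, -0.2793, -0.7128], [0.6419, 0.3107, -0.701]] [-0.1061, 0.446, 1.2871]
top [[419.59, 0.0, 279.66], [0.0, 419.59, 209.18], [0.0, 0.0, 1.0]] [[-0.001, -1.0, 0.0016], [-0.9883, 0.0008, -0.1527], [0.1527, -0.0018, -0.9883]] [0.1546, 0.5594, 1.2472]
wrist [[374.81, 0.0, 282.4], [0.0, 374.81, 203.19], [0.0, 0.0, 1.0]] [[0.3869, 0.9221, -0.0012], [0.8866, -0.3717, 0.2753], [0.2535, -0.1076, -0.9613]] [-0.6494, -0.0353, 0.3795]
```

View pics/scene0.png

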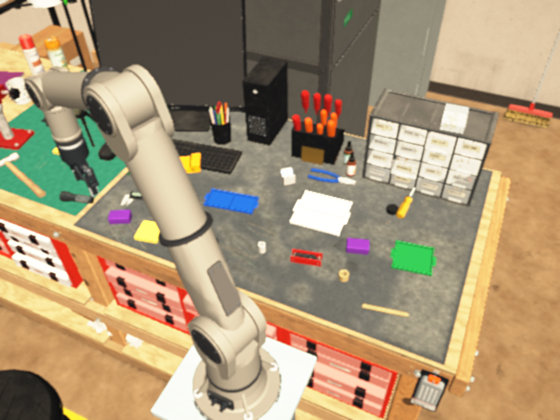

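View pics/top0.png

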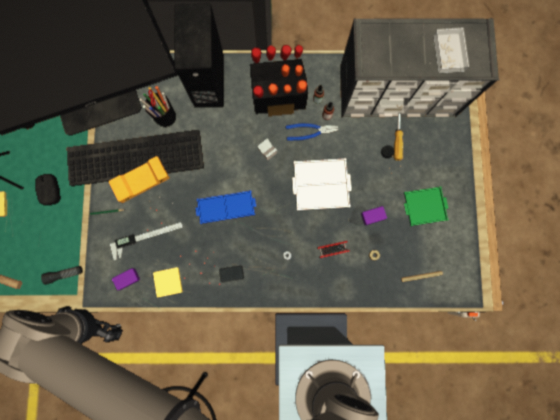

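View pics/wrist0.png

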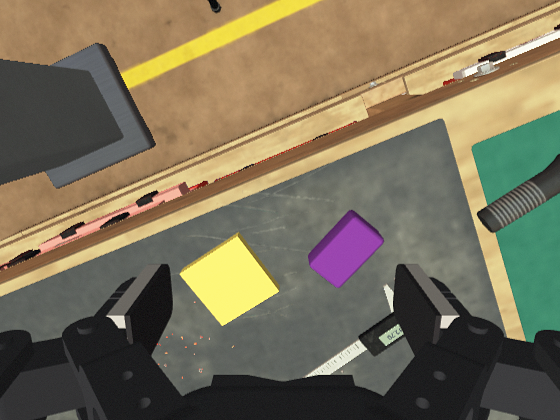

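```bash
python3 - <<'E'
import cv2
a=cv2.imread("pics/top0.png")
cv2.imwrite("pics/topA.png",cv2.resize(a[180:310,90:280],None,fx=4,fy=4,interpolation=cv2.INTER_CUBIC))
cv2.imwrite("pics/topB.png",cv2.resize(a[130:300,260:460],None,fx=3.5,fy=3.5,interpolation=cv2.INTER_CUBIC))
E
```

```text
(no output)
```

View pics/topA.png

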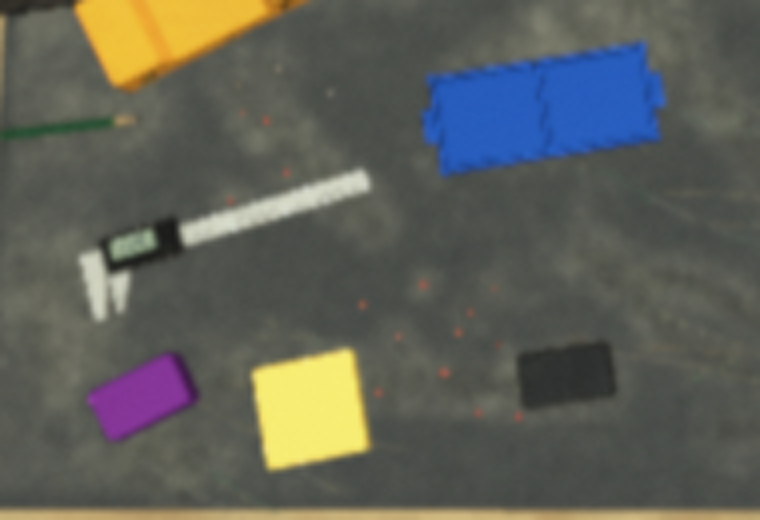

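View pics/topB.png

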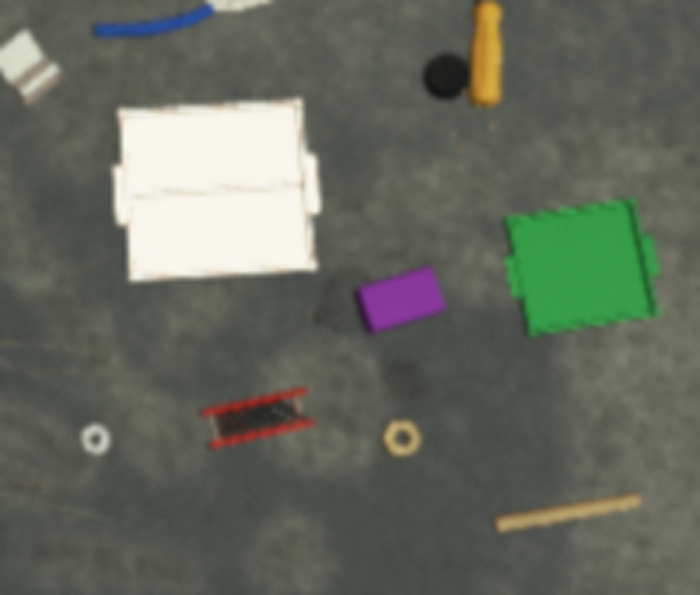

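The pictures show the two bushes, hex keys, drift and trays in the clear. The sanding-block-shaped things in the top view are black at (232,273), purple at (125,279) and purple at (374,215). The black one fits, and crop topA confirms it. Next I'll measure from the top view and check against the scene view.

```bash
cat > h.py <<'E'
import cv2,numpy as np
def ray(im,uv,z):
    K,R,t=[np.array(im[k],float) for k in("K","R","t")]
    c=-R.T@t; d=R.T@np.linalg.inv(K)@np.array([uv[0],uv[1],1.])
    return c+d*(z-c[2])/d[2]
def two(ima,uva,imb,uvb):
    P=[np.array(i["K"])@np.c_[i["R"],i["t"]] for i in(ima,imb)]
    X=cv2.triangulatePoints(P[0],P[1],np.array(uva,float).reshape(2,1),np.array(uvb,float).reshape(2,1))
    return (X[:3]/X[3]).ravel()
def proj(im,X):
    p=np.array(im["K"])@(np.array(im["R"])@np.array(X)+im["t"]); return p[:2]/p[2]
def blob(mask,roi=None):
    m=np.zeros_like(mask)
    if roi: x0,y0,x1,y1=roi; m[y0:y1,x0:x1]=mask[y0:y1,x0:x1]
    else: m=mask
    cs,_=cv2.findContours(m,cv2.RETR_EXTERNAL,cv2.CHAIN_APPROX_NONE)
    c=max(cs,key=cv2.contourArea); return c
E
python3 - <<'E'
from h import *
from station import bot
S=bot.get_image("scene");T=bot.get_image("top")
def hsv(i): return cv2.cvtColor(i["color"],cv2.COLOR_BGR2HSV)
tests={ # name: (lo,hi, roi, topz)
"brass":((10,60,90),(30,255,255),(366,245,385,265),.022),
"steel":((0,0,150),(179,70,255),(278,246,297,265),.030),
"drift":((10,60,90),(30,255,255),(395,262,450,290),.013),
"sand":((0,0,0),(179,255,52),(212,258,252,288),.030),
"blue":((100,120,80),(125,255,255),(190,185,262,230),.012),
"white":((0,0,185),(179,60,255),(285,150,358,218),.012),
"green":((50,120,60),(85,255,255),(398,180,455,230),.012),
"hex":((0,0,0),(179,255,255),(312,238,355,260),.026)}
h=hsv(T)
for n,(lo,hi,roi,z) in tests.items():
    m=cv2.inRange(h,lo,hi)
    if n=="hex": m=cv2.inRange(h,(0,130,80),(8,255,255))|cv2.inRange(h,(172,130,80),(179,255,255)); m=cv2.morphologyEx(m,cv2.MORPH_CLOSE,np.ones((9,9)))
    c=blob(m,roi); r=cv2.minAreaRect(c)
    pts=np.array([ray(T,p,z)[:2] for p in c.reshape(-1,2)],np.float32)
    w=cv2.minAreaRect(pts)
    b=cv2.boxPoints(w); e=[b[1]-b[0],b[2]-b[1]]; L=max(e,key=np.linalg.norm)
    print(n,"px",np.round(r[0],1),"area",cv2.contourArea(c),"w",np.round(w[0],4),"size",np.round(w[1],4),"longang",round(float(np.degrees(np.arctan2(L[1],L[0]))),1))
E
```

```text
brass px [374. 255.] area 84.0 w [ 0.42   -0.1359] size [0.0312 0.0306] longang 89.9
steel px [287.  255.5] area 35.0 w [0.4184 0.1318] size [0.0183 0.0213] longang -0.2
drift px [421.6 275.9] area 173.5 w [ 0.3564 -0.2819] size [0.0157 0.1303] longang -80.3
sand px [231.4 272.9] area 209.5 w [0.3662 0.3006] size [0.0357 0.0665] longang -81.4
blue px [225.4 206.7] area 1346.5 w [0.5723 0.3251] size [0.08   0.1908] longang -80.9
white px [321.4 183.7] area 2519.0 w [0.6468 0.0213] size [0.1575 0.1837] longang -86.6
green px [425.7 205.7] area 1241.0 w [ 0.5753 -0.3066] size [0.1073 0.1345] longang -81.1
hex px [333.  248.9] area 282.0 w [ 0.4383 -0.0096] size [0.0347 0.0891] longang -78.8
```

```bash
python3 - <<'E'
import cv2
a=cv2.imread("pics/scene0.png")
cv2.imwrite("pics/scA.png",cv2.resize(a[180:330,240:450],None,fx=3.8,fy=3.8,interpolation=cv2.INTER_CUBIC))
E
```

```text
(no output)
```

View pics/scA.png

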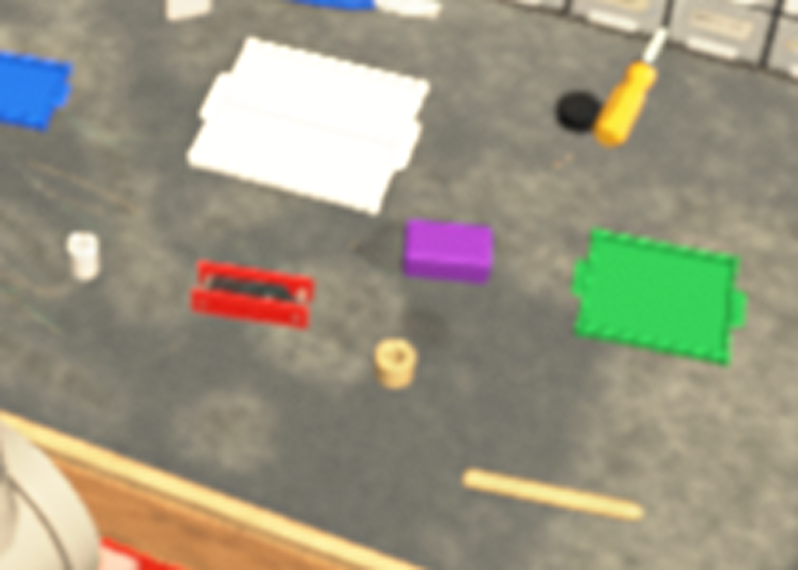

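```bash
python3 - <<'E'
from h import *
from station import bot
S=bot.get_image("scene");T=bot.get_image("top")
s=lambda x,y:(240+x/3.8-.4,180+y/3.8-.4)
t=lambda x,y:(260+x/3.5-.4,130+y/3.5-.4)
for n,a,b in [("steel",(83,240),(96,440)),("brass",(396,354),(402,438)),("hexc",(253,288),(259,418)),
 ("drift",(552,493),(568,513)),("wh divL",(204,112),(122,195)),("wh divR",(420,132),(306,183)),("whiteBL",(190,160),(130,281)),("whiteBR",(378,212),(316,270)),("whiteTL",(249,38),(119,109)),("whiteTR",(430,82),(301,99)),
 ("grTL",(594,231),(506,216)),("grTR",(738,257),(632,201)),("grBR",(728,362),(657,317)),("grBL",(577,333),(530,335))]:
    X=two(S,s(*a),T,t(*b)); print(n,np.round(X,4), "z0.012 ray",np.round(ray(T,t(*b),.012)[:2],4))
E
```

```text
steel [0.4181 0.1327 0.0387] z0.012 ray [0.4197 0.1314]
brass [ 0.4203 -0.1359  0.0252] z0.012 ray [ 0.4212 -0.1395]
hexc [ 0.4372 -0.0099  0.0258] z0.012 ray [ 0.439  -0.0133]
drift [ 0.3547 -0.2815  0.0126] z0.012 ray [ 0.3555 -0.283 ]
wh divL [ 0.6396  0.1149 -0.0075] z0.012 ray [0.6409 0.107 ]
wh divR [ 0.6552 -0.0676  0.0217] z0.012 ray [ 0.652  -0.0604]
whiteBL [0.562  0.101  0.0082] z0.012 ray [0.562  0.1003]
whiteBR [ 0.5725 -0.0678  0.0051] z0.012 ray [ 0.5719 -0.0674]
whiteTL [0.7195 0.1108 0.0155] z0.012 ray [0.7214 0.1092]
whiteTR [ 0.7307 -0.0582  0.0137] z0.012 ray [ 0.7307 -0.0578]
grTL [ 0.621  -0.2405  0.0091] z0.012 ray [ 0.6213 -0.2409]
grTR [ 0.6345 -0.3549  0.0144] z0.012 ray [ 0.6351 -0.3559]
grBR [ 0.5286 -0.3719  0.0101] z0.012 ray [ 0.5289 -0.3721]
grBL [ 0.5123 -0.2571  0.0072] z0.012 ray [ 0.5128 -0.2573]
```

```bash
cat >> h.py <<'E'
from scipy.spatial.transform import Rotation as Ro
def go(o,x,y,z,a):
    a=np.radians(a); R=np.array(o["tcp_rot"]); p=np.array(o["tool_pos"])
    Y=np.array([np.cos(a),np.sin(a),0]);Z=np.array([0,0,-1.]);X=np.cross(Y,Z)
    Rt=np.c_[X,Y,Z]
    s=R.T@(np.array([x,y,z])-p)/.2; r=Ro.from_matrix(R.T@Rt).as_rotvec()/(2*np.pi)
    print("shift",np.round(s,3),"turn",np.round(r,4)); return s,r
E
python3 -c "
from h import *
from station import bot
go(bot.get_obs(),.3662,.3006,.20,8.6)"
```

```text
shift [-1.108 -1.156  0.156] turn [-1.00e-04  0.00e+00  1.63e-01]
```

Emit:
send_rows:
  plan:
    - [1,-0.2,-0.2,-0.1,0,0,0.02]
    - [1,-0.4,-0.4,-0.1,0,0,0.04]
    - [1,-0.6,-0.6,-0.1,0,0,0.06]
    - [1,-0.8,-0.8,0,0,0,0.08]
    - [1,-0.95,-1,0.05,0,0,0.1]
    - [1,-1,-1,0.1,0,0,0.12]
    - [1,-1,-1,0.1,0,0,0.14]
    - [1,-1,-1,0.1,0,0,0.163]
    - [1,-1,-1,0.1,0,0,0.163]
  squeeze: 50

```text
time: 1.1
tool_pos: [0.3593, 0.3349, 0.211]
tcp_rot: [[-0.141, 0.99, -0.001], [0.99, 0.141, -0.001], [-0.001, -0.001, -1.0]]
ft_force: [-1.0, 0.4, 0.4]
finger_gap: 0.0856
```

```bash
python3 - <<'E'
from h import *
from station import bot
go(bot.get_obs(),.3662,.3006,.20,8.6)
W=bot.get_image("wrist"); cv2.imwrite("pics/w1.png",W["color"]); np.savez("w1.npz",**W); print(bot.get_obs()["joints"])
E
```

```text
shift [-0.175  0.01   0.055] turn [-0.0001  0.0001 -0.0014]
[-1.11482093  0.13638703  0.30127689  1.93543996 -0.04662145  1.07570208
 -0.64620039]
```

View pics/w1.png

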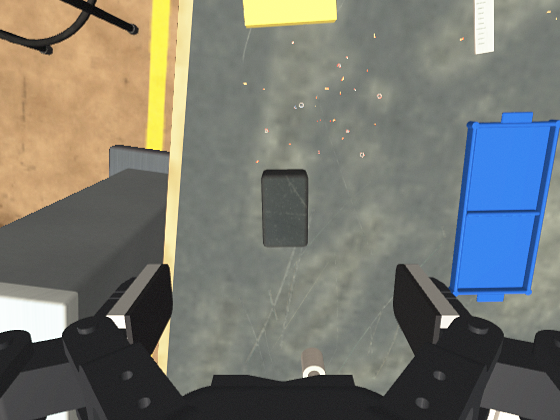

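```bash
cat >> h.py <<'E'
def meas(im,lo,hi,roi,z,n=""):
    m=cv2.inRange(cv2.cvtColor(im["color"],cv2.COLOR_BGR2HSV),lo,hi)
    c=blob(cv2.morphologyEx(m,cv2.MORPH_CLOSE,np.ones((5,5))),roi); h=cv2.convexHull(c).reshape(-1,2)
    w=cv2.minAreaRect(np.array([ray(im,p,z)[:2] for p in h],np.float32)); b=cv2.boxPoints(w)
    L=max([b[1]-b[0],b[2]-b[1]],key=np.linalg.norm)
    print(n,"bbox",cv2.boundingRect(c),"w",np.round(w[0],4),np.round(sorted(w[1]),4),"a",round((float(np.degrees(np.arctan2(L[1],L[0])))+180)%180-90,1))
    return c
E
python3 - <<'E'
from h import *
W=dict(np.load("w1.npz"))
hs=cv2.cvtColor(W["color"],cv2.COLOR_BGR2HSV); print(hs[215,280],hs[173,285],hs[215,240],hs[215,330])
for z in (0,.03): meas(W,(0,0,0),(179,255,68),(250,160,320,260),z,"sand")
meas(W,(100,120,60),(125,255,255),(440,100,560,310),.012,"blue")
for p in[(471,122),(555,121),(530,300),(454,294),(467,211),(541,211)]: print(np.round(ray(W,p,.012),4))
E
```

```text
[73 20 88] [ 0  0 41] [ 45  17 117] [ 45  16 127]
sand bbox (261, 170, 47, 75) w [0.3662 0.2993] [0.0445 0.0769] a 9.1
sand bbox (261, 170, 47, 75) w [0.3647 0.3082] [0.0407 0.0704] a 9.1
blue bbox (448, 112, 112, 190) w [0.5717 0.3267] [0.085  0.1891] a 9.1
[0.5194 0.4059 0.012 ]
[0.5935 0.4173 0.012 ]
[0.629  0.2408 0.012 ]
[0.55   0.2365 0.012 ]
[0.5388 0.3245 0.012 ]
[0.6088 0.3344 0.012 ]
```

Emit:
send_rows:
  plan:
    - [1,-0.09,0.005,0.03,0,0,-0.001]
    - [1,-0.175,0.01,0.055,0,0,-0.001]
    - [1,-0.175,0.01,0.055,0,0,-0.001]

```text
time: 1.4
tool_pos: [0.3656, 0.3016, 0.1998]
tcp_rot: [[-0.157, 0.988, -0.001], [0.988, 0.157, -0.002], [-0.002, -0.001, -1.0]]
ft_force: [-0.8, -1.2, 0.1]
finger_gap: 0.0855
```

```bash
python3 - <<'E'
from h import *
from station import bot
W=bot.get_image("wrist"); cv2.imwrite("pics/w2.png",W["color"]); np.savez("w2.npz",**W); print(bot.get_obs()["tool_pos"])
E
```

```text
[0.36535284 0.30364691 0.20034274]
```

View pics/w2.png

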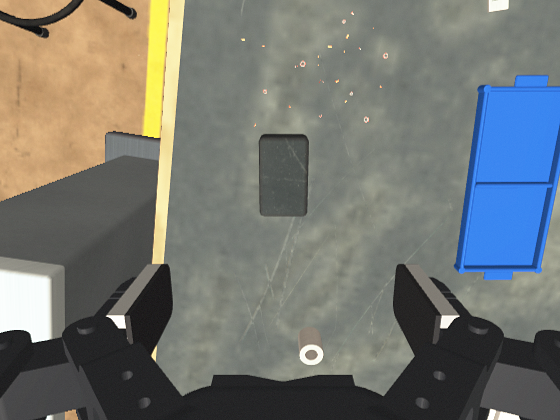

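The wrist view shows the black block at (284,175), the blue tray at (515,180) and the steel bush at (311,354).

```bash
python3 - <<'E'
from h import *
A=dict(np.load("w1.npz"));B=dict(np.load("w2.npz"))
print("sand BL",two(A,(264,246),B,(260,215)).round(4),"BR",two(A,(307,246),B,(308,215)).round(4))
print("div L",two(A,(467,211),B,(475,183)).round(4),"TL",two(A,(470,122),B,(482,88)).round(4),"BL",two(A,(454,294),B,(458,270)).round(4))
for z in(.03,): meas(B,(0,0,0),(179,255,68),(250,125,320,225),z,"sand")
c=meas(B,(0,0,150),(179,60,255),(290,335,335,372),.03,"steel")
from station import bot
go(bot.get_obs(),.365,.306,.03,9)
E
```

```text
sand BL [0.3509 0.2665 0.0241] BR [0.3912 0.2758 0.0327]
div L [ 0.5477  0.3207 -0.0045] TL [ 0.5308  0.4057 -0.0114] BL [0.5468 0.2384 0.0154]
sand bbox (259, 134, 50, 80) w [0.3651 0.3073] [0.0411 0.0683] a 8.7
steel bbox (298, 335, 37, 37) w [0.4251 0.1358] [0.035  0.0429] a 11.2
shift [0.012 0.    0.852] turn [-0.     -0.      0.0002]
```

Emit:
send_rows:
  plan:
    - [1,0.01,0,0.2,0,0,0]
    - [1,0.01,0,0.4,0,0,0]
    - [1,0.01,0,0.6,0,0,0]
    - [0.6,0.01,0,0.78,0,0,0]
    - [0.4,0.01,0,0.88,0,0,0]
    - [0.4,0.01,0,0.95,0,0,0]
    - [0.4,0.01,0,0.95,0,0,0]

```text
time: 2.03
tool_pos: [0.363, 0.3064, 0.0077]
tcp_rot: [[-0.16, 0.987, -0.004], [0.987, 0.16, -0.003], [-0.002, -0.004, -1.0]]
ft_force: [-0.1, -0.5, 0.2]
finger_gap: 0.0597
```

Emit:
send_rows:
  plan:
    - [-1,0,0,0,0,0,0]
    - [-1,0,0,0,0,0,0]
    - [-1,0,0,0,0,0,0]
    - [-1,0,0,0,0,0,0]
    - [-1,0,0,0,0,0,0]
    - [-1,0,0,0,0,0,0]

```text
time: 2.53
tool_pos: [0.3657, 0.3062, 0.0112]
tcp_rot: [[-0.156, 0.988, 0.001], [0.988, 0.156, 0.002], [0.002, 0.001, -1.0]]
ft_force: [-0.9, 0.4, 3.4]
finger_gap: 0.0408
```

```bash
python3 - <<'E'
from h import *
from station import bot
W=bot.get_image("wrist"); cv2.imwrite("pics/w3.png",W["color"]); o=bot.get_obs(); print(o["tool_pos"],o["finger_gap"])
go(o,.5745,-.3066,.09,8)
E
```

```text
[0.36568634 0.30626116 0.01120957] 0.041284909392598254
shift [-3.189  0.554 -0.398] turn [ 0.0002 -0.0002  0.0027]
```

View pics/w3.png

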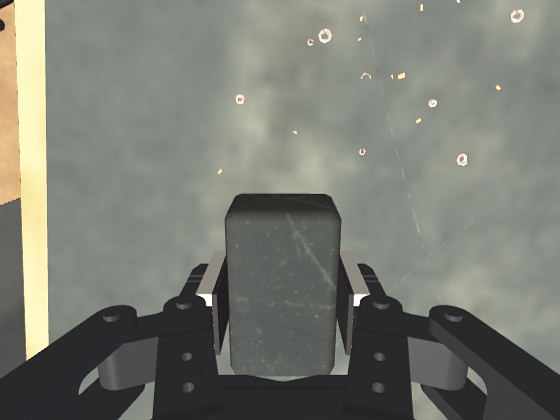

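The wrist view shows the block held between the pads, centred at (283,285), with a gap of 41 mm.

Emit:
send_rows:
  plan:
    - [-1,0,0,-0.2,0,0,0]
    - [-1,0,0.05,-0.4,0,0,0]
    - [-1,-0.2,0.15,-0.45,0,0,0]
    - [-1,-0.4,0.3,-0.45,0,0,0]
    - [-1,-0.6,0.4,-0.45,0,0,0]
    - [-1,-0.8,0.5,-0.45,0,0,0]
    - [-1,-1,0.55,-0.45,0,0,0]

```text
time: 3.17
tool_pos: [0.4989, 0.1396, 0.1007]
tcp_rot: [[-0.157, 0.988, 0.002], [0.988, 0.157, 0.001], [0.0, 0.002, -1.0]]
ft_force: [0.6, 0.9, -0.5]
finger_gap: 0.041
```

Emit:
send_rows:
  plan:
    - [-1,-0.2,0,0,0,0,0]
    - [-1,-0.4,0,0,0,0,0]
    - [-1,-0.6,0,0,0,0,0]
    - [-1,-0.8,0,0,0,0,0]
    - [-1,-1,0,0,0,0,0]

```text
time: 3.58
tool_pos: [0.5278, -0.0589, 0.1002]
tcp_rot: [[-0.156, 0.988, -0.0], [0.988, 0.156, 0.0], [0.0, -0.0, -1.0]]
ft_force: [1.6, 0.0, -1.6]
finger_gap: 0.0406
```

Emit:
send_rows:
  plan:
    - [-1,-0.2,0,0,0,0,0]
    - [-1,-0.4,0,0,0,0,0]
    - [-1,-0.6,0,0,0,0,0]
    - [-1,-0.8,0,0,0,0,0]
    - [-1,-0.95,0,0,0,0,0]
    - [-1,-1,0,0,0,0,0]
    - [-1,-1,0,0,0,0,0]

```text
time: 4.17
tool_pos: [0.5582, -0.2588, 0.1002]
tcp_rot: [[-0.15, 0.989, -0.0], [0.989, 0.15, -0.002], [-0.002, -0.001, -1.0]]
ft_force: [-0.3, 1.1, -0.3]
finger_gap: 0.0411
```

```bash
python3 - <<'E'
from h import *
from station import bot
W=bot.get_image("wrist"); cv2.imwrite("pics/w4.png",W["color"]); np.savez("w4.npz",**W); o=bot.get_obs(); print(o["tool_pos"],o["finger_gap"])
go(o,.5745,-.3066,.016,8)
E
```

```text
[ 0.55853174 -0.25545173  0.09987818] 0.04103681508243139
shift [-0.265  0.04   0.419] turn [-0.0001 -0.0001  0.0022]
```

View pics/w4.png

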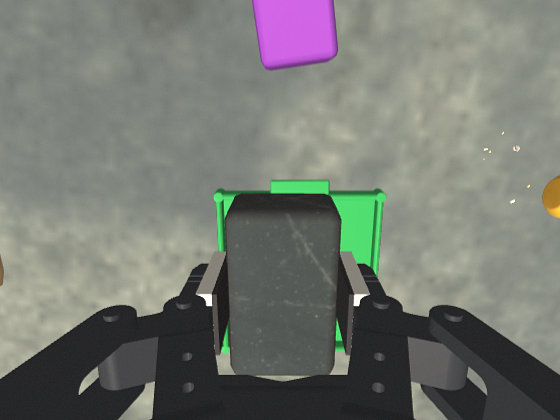

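```bash
python3 - <<'E'
from h import *
W=dict(np.load("w4.npz"))
l,r=ray(W,(218,196),.012),ray(W,(382,195),.012); print(l,r,np.linalg.norm(l-r))
d=(r-l)/np.linalg.norm(r-l); n=np.array([d[1],-d[0],0]); print("centre",(l+r)/2+n*.059, np.degrees(np.arctan2(d[1],d[0])))
E
```

```text
[ 0.51603951 -0.25656817  0.012     ] [ 0.61955642 -0.24028717  0.012     ] 0.10478941200411883
centre [ 0.57696473 -0.3067112   0.012     ] 8.938185597268241
```

Emit:
send_rows:
  plan:
    - [-1,-0.13,0.02,0.02,0,0,0]
    - [-1,-0.25,0.04,0.15,0,0,0]
    - [-1,-0.26,0.04,0.25,0,0,0]
    - [-1,-0.26,0.04,0.33,0,0,0]
    - [-1,-0.26,0.04,0.38,0,0,0]
    - [-1,-0.26,0.04,0.405,0,0,0]
    - [-1,-0.26,0.04,0.415,0,0,0]
    - [-1,-0.26,0.04,0.415,0,0,0]
    - [-1,-0.26,0.04,0.415,0,0,0]

```text
time: 4.97
tool_pos: [0.5762, -0.3042, 0.0183]
tcp_rot: [[-0.156, 0.988, 0.002], [0.988, 0.156, -0.0], [-0.001, 0.002, -1.0]]
ft_force: [0.5, -0.4, -1.7]
finger_gap: 0.0413
```

Emit:
send_rows:
  plan:
    - [-1,0,0,0.015,0,0,0]
    - [-1,0,0,0.015,0,0,0]
    - [-0.3,0,0,0.015,0,0,0]
    - [0.2,0,0,0.015,0,0,0]
    - [0.35,0,0,0.015,0,0,0]
    - [0.35,0,0,0.01,0,0,0]

```text
time: 5.47
tool_pos: [0.5749, -0.3045, 0.0151]
tcp_rot: [[-0.155, 0.988, -0.001], [0.988, 0.155, 0.0], [0.001, -0.001, -1.0]]
ft_force: [-0.1, 0.9, 0.1]
finger_gap: 0.0578
```

```bash
python3 - <<'E'
from h import *
from station import bot
o=bot.get_obs(); go(o,.3557,-.282,.12,9.5)
E
```

```text
shift [ 0.282 -1.065 -0.524] turn [-0.0001 -0.0001 -0.0015]
```

Emit:
send_rows:
  plan:
    - [0.35,0,0,-0.2,0,0,0]
    - [0.35,0,0,-0.4,0,0,0]
    - [1,0.05,-0.15,-0.55,0,0,0]
    - [1,0.1,-0.35,-0.6,0,0,0]
    - [1,0.15,-0.55,-0.6,0,0,0]
    - [1,0.2,-0.7,-0.6,0,0,0]
    - [1,0.2,-0.75,-0.6,0,0,0]
    - [1,0.2,-0.75,-0.6,0,0,0]

```text
time: 6.13
tool_pos: [0.4176, -0.2887, 0.1354]
tcp_rot: [[-0.152, 0.988, -0.001], [0.988, 0.152, 0.002], [0.002, -0.0, -1.0]]
ft_force: [1.0, -0.5, 0.4]
finger_gap: 0.0856
```

```bash
python3 - <<'E'
from h import *
from station import bot
W=bot.get_image("wrist"); cv2.imwrite("pics/w5.png",W["color"]); np.savez("w5.npz",**W); o=bot.get_obs(); print(o["tool_pos"])
T=bot.get_image("top"); cv2.imwrite("pics/t5.png",cv2.resize(T["color"][150:300,280:460],None,fx=4,fy=4,interpolation=cv2.INTER_CUBIC))
E
```

```text
[ 0.42053127 -0.28870781  0.13564123]
```

View pics/w5.png

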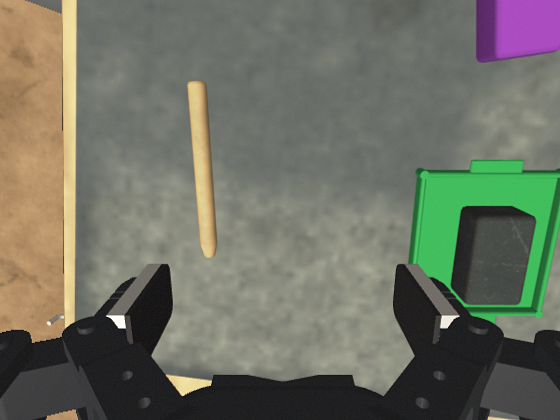

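View pics/t5.png

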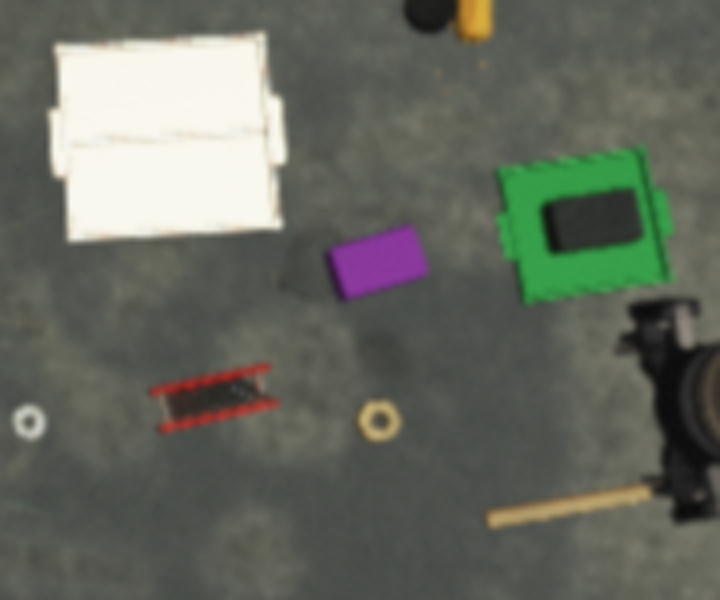

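The sanding block lies in the green tray. The drift shows in the wrist view from (197,82) to (208,256).

```bash
python3 - <<'E'
from h import *
from station import bot
W=dict(np.load("w5.npz"))
meas(W,(8,50,110),(30,255,255),(150,60,250,270),.0105,"drift")
meas(W,(50,100,50),(85,255,255),(400,150,560,325),.012,"green")
meas(W,(0,0,0),(179,255,75),(450,198,540,308),.034,"sand")
go(bot.get_obs(),.356,-.283,.1,9)
E
```

```text
drift bbox (187, 81, 30, 177) w [ 0.3579 -0.2823] [0.0134 0.1301] a 9.6
green bbox (408, 160, 152, 164) w [ 0.5752 -0.3055] [0.1129 0.1343] a 9.8
sand bbox (450, 206, 86, 102) w [ 0.5696 -0.3063] [0.0524 0.0776] a 8.5
shift [ 0.079 -0.323  0.178] turn [ 0.0003  0.0001 -0.0001]
```

Emit:
send_rows:
  plan:
    - [1,0.04,-0.15,0,0,0,-0.002]
    - [1,0.08,-0.3,0.1,0,0,-0.002]
    - [0.5,0.08,-0.315,0.25,0,0,-0.002]
    - [0.2,0.08,-0.315,0.4,0,0,-0.002]
    - [0,0.08,-0.315,0.53,0,0,-0.002]
    - [0,0.08,-0.315,0.6,0,0,-0.002]
    - [0,0.08,-0.315,0.64,0,0,-0.002]
    - [0,0.08,-0.315,0.64,0,0,-0.002]
    - [0,0.08,-0.315,0.64,0,0,-0.002]

```text
time: 6.98
tool_pos: [0.3575, -0.2829, 0.0073]
tcp_rot: [[-0.169, 0.986, 0.0], [0.986, 0.169, -0.001], [-0.001, 0.0, -1.0]]
ft_force: [-0.8, 0.2, -0.6]
finger_gap: 0.0427
```

```bash
python3 - <<'E'
from h import *
from station import bot
W=bot.get_image("wrist"); cv2.imwrite("pics/w6.png",W["color"]); np.savez("w6.npz",**W); o=bot.get_obs(); print(o["tool_pos"])
go(o,.357,-.2822,.005,9.6)
E
```

```text
[ 0.35766903 -0.28315583  0.00783318]
shift [ 0.005 -0.003  0.014] turn [0.0002 0.0002 0.0003]
```

View pics/w6.png

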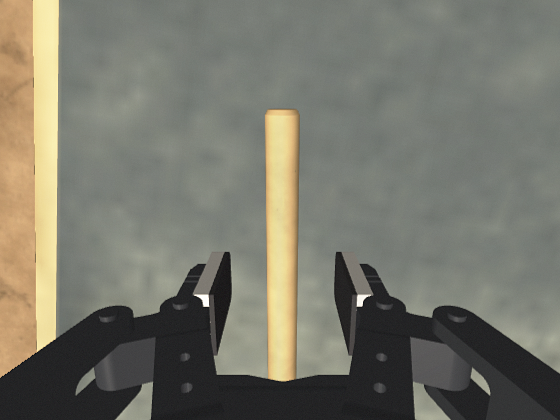

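The view shows the rod centred at column 282, straddled by the pads. I'll lower 3 mm and close.

Emit:
send_rows:
  plan:
    - [0,0,0,0.015,0,0,0]
    - [-1,0,0,0.015,0,0,0]
    - [-1,0,0,0.015,0,0,0]
    - [-1,0,0,0.015,0,0,0]
    - [-1,0,0,0.015,0,0,0]
    - [-1,0,0,0.015,0,0,0]
    - [-1,0,0,0.015,0,0,0]
    - [-1,0,0,0.015,0,0,0]

```text
time: 7.7
tool_pos: [0.3567, -0.2826, 0.005]
tcp_rot: [[-0.168, 0.986, 0.001], [0.986, 0.168, -0.0], [-0.0, 0.001, -1.0]]
ft_force: [-1.0, 1.1, 6.1]
finger_gap: 0.0114
```

```bash
python3 - <<'E'
from h import *
from station import bot
o=bot.get_obs(); print(o["tool_pos"]);go(o,.6085,.019,.1,3.3)
E
```

```text
[ 0.35671778 -0.28262857  0.0049595 ]
shift [ 1.275  1.495 -0.474] turn [0.0002 0.     0.0177]
```

Emit:
send_rows:
  plan:
    - [-1,0,0,-0.15,0,0,0]
    - [-1,0,0,-0.3,0,0,0]
    - [-1,0.1,0.12,-0.45,0,0,0]
    - [-1,0.24,0.28,-0.48,0,0,0.005]
    - [-1,0.38,0.44,-0.48,0,0,0.01]
    - [-1,0.52,0.6,-0.48,0,0,0.015]
    - [-1,0.65,0.75,-0.48,0,0,0.0177]
    - [-1,0.78,0.9,-0.48,0,0,0.0177]
    - [-1,0.87,1,-0.48,0,0,0.0177]
    - [-1,0.87,1,-0.48,0,0,0.0177]

```text
time: 8.53
tool_pos: [0.5285, -0.0697, 0.1002]
tcp_rot: [[-0.068, 0.998, 0.003], [0.998, 0.068, 0.003], [0.003, 0.004, -1.0]]
ft_force: [0.4, -0.2, -1.7]
finger_gap: 0.0112
```

```bash
python3 - <<'E'
from h import *
from station import bot
W=bot.get_image("wrist"); cv2.imwrite("pics/w7.png",W["color"]); np.savez("w7.npz",**W); o=bot.get_obs(); print(o["tool_pos"],o["finger_gap"])
go(o,.6085,.019,.09,3.3)
E
```

```text
[ 0.52593533 -0.07339037  0.09997372] 0.01109802835232569
shift [0.434 0.442 0.051] turn [ 0.0001 -0.0001  0.0011]
```

View pics/w7.png

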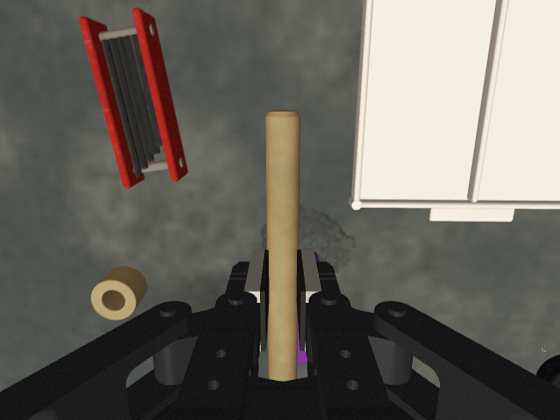

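```bash
python3 - <<'E'
from h import *
W=dict(np.load("w7.npz"))
c=ray(W,(357,206),.012);d=ray(W,(475,203),.012);e=ray(W,(505,0),.012); e2=ray(W,(365,0),.012);print("corner",c,"div",d,e,e2)
for p,q in((c,e2),(d,e)):
  v=q-p; print("a",np.degrees(np.arctan2(-v[0],v[1])))
m=cv2.cvtColor(W["color"],cv2.COLOR_BGR2HSV)
W2=dict(W)
mm=cv2.inRange(m,(0,130,80),(8,255,255))|cv2.inRange(m,(172,130,80),(179,255,255))
mm=cv2.morphologyEx(mm,cv2.MORPH_CLOSE,np.ones((41,41)))
k=blob(mm,(60,5,220,200)); r=cv2.minAreaRect(np.array([ray(W,p,.026)[:2] for p in k.reshape(-1,2)],np.float32)); print("hex",r)
print("brass top",ray(W,(113,299),.022))
# two-view heights with w5/top not needed
E
```

```text
corner [ 0.57641313 -0.06423649  0.012     ] div [ 0.6520512  -0.05718668  0.012     ] [0.64437825 0.06035676 0.012     ] [0.56631579 0.0550009  0.012     ]
a 4.840411221989202
a 3.7348300737997433
hex ((0.44177448749542236, -0.006004486232995987), (0.039984364062547684, 0.09966996312141418), 12.172680854797363)
brass top [ 0.42070801 -0.13589513  0.022     ]
```

Emit:
send_rows:
  plan:
    - [-1,0.13,0.13,0,0,0,0]
    - [-1,0.27,0.27,0,0,0,0]
    - [-1,0.4,0.4,0,0,0,0]
    - [-1,0.44,0.444,0.05,0,0,0]
    - [-1,0.44,0.444,0.2,0,0,0]
    - [-1,0.44,0.444,0.32,0,0,0]
    - [-1,0.44,0.444,0.39,0,0,0]
    - [-1,0.44,0.444,0.43,0,0,0]
    - [-1,0.44,0.444,0.435,0,0,0]
    - [-1,0.44,0.444,0.435,0,0,0]

```text
time: 9.42
tool_pos: [0.6078, 0.0148, 0.0137]
tcp_rot: [[-0.056, 0.998, 0.0], [0.998, 0.056, -0.0], [-0.0, 0.0, -1.0]]
ft_force: [0.8, -0.9, -1.5]
finger_gap: 0.0113
```

```bash
python3 - <<'E'
from h import *
from station import bot
W=bot.get_image("wrist"); cv2.imwrite("pics/w8.png",W["color"]); np.savez("w8.npz",**W); o=bot.get_obs(); print(o["tool_pos"],o["finger_gap"])
go(o,.6096,.020,.0095,4)
E
```

```text
[0.60849257 0.01495867 0.01437738] 0.010737062224916084
shift [0.025 0.007 0.024] turn [ 0.0003  0.     -0.0021]
```

View pics/w8.png

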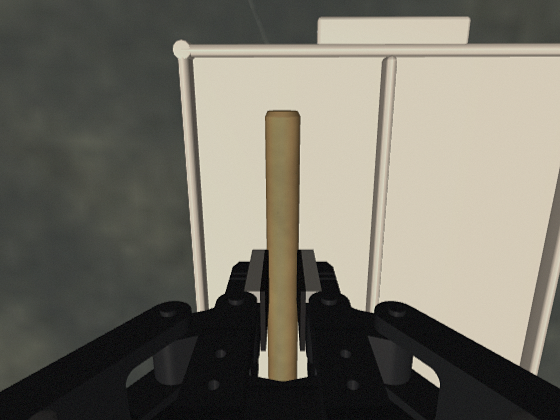

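Emit:
send_rows:
  plan:
    - [-1,0.025,0,0.015,0,0,-0.002]
    - [-1,0.025,0,0.026,0,0,-0.002]
    - [-1,0.025,0,0.026,0,0,-0.002]
    - [-0.6,0.025,0,0.026,0,0,-0.002]
    - [-0.35,0.025,0,0.026,0,0,-0.002]
    - [-0.35,0.025,0,0.02,0,0,-0.002]
    - [-0.35,0.025,0,-0.05,0,0,-0.002]
    - [-0.35,0.025,0,-0.25,0,0,-0.002]
    - [0.5,0.025,-0.1,-0.45,0,0,-0.002]
    - [1,0.025,-0.2,-0.5,0,0,-0.002]

```text
time: 10.3
tool_pos: [0.5718, 0.0178, 0.1194]
tcp_rot: [[-0.069, 0.998, 0.011], [0.998, 0.069, 0.001], [-0.0, 0.011, -1.0]]
ft_force: [-0.1, -0.4, 0.8]
finger_gap: 0.051
```

```bash
python3 - <<'E'
from h import *
from station import bot
o=bot.get_obs(); print(o["tool_pos"],o["finger_gap"])
go(o,.44,-.050,.13,12)
W=bot.get_image("wrist"); cv2.imwrite("pics/w9.png",W["color"]); np.savez("w9.npz",**W)
E
```

```text
[0.57183518 0.01778735 0.11935864] 0.05104427188615969
shift [-0.292 -0.68  -0.06 ] turn [ 0.0017  0.0001 -0.0223]
```

View pics/w9.png

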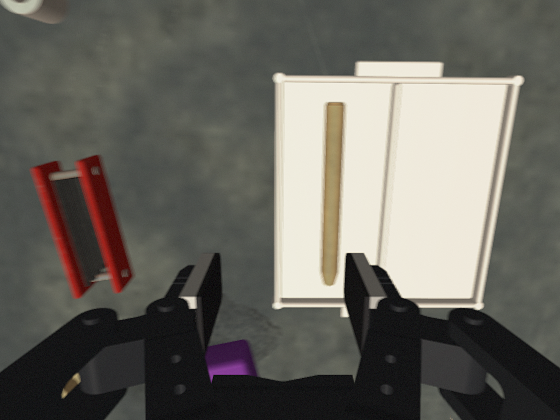

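Emit:
send_rows:
  plan:
    - [1,-0.06,-0.15,-0.02,0,0,-0.005]
    - [1,-0.12,-0.3,-0.05,0,0,-0.01]
    - [1,-0.2,-0.45,-0.06,0,0,-0.017]
    - [1,-0.27,-0.58,-0.06,0,0,-0.022]
    - [1,-0.29,-0.66,-0.06,0,0,-0.022]
    - [1,-0.29,-0.68,-0.06,0,0,-0.022]
    - [1,-0.29,-0.68,-0.06,0,0,-0.022]

```text
time: 10.93
tool_pos: [0.4353, -0.0491, 0.1258]
tcp_rot: [[-0.206, 0.979, 0.001], [0.979, 0.206, 0.001], [0.001, 0.001, -1.0]]
ft_force: [0.3, 0.9, -0.5]
finger_gap: 0.0855
```

```bash
cat >> h.py <<'E'
def hexm(W,z,roi):
    m=cv2.cvtColor(W["color"],cv2.COLOR_BGR2HSV)
    mm=cv2.inRange(m,(0,130,60),(8,255,255))|cv2.inRange(m,(172,130,60),(179,255,255))
    mm=cv2.morphologyEx(mm,cv2.MORPH_CLOSE,np.ones((75,75)))
    k=blob(mm,roi); r=cv2.minAreaRect(np.array([ray(W,p,z)[:2] for p in k.reshape(-1,2)],np.float32)); print("hex",r,cv2.boundingRect(k))
E
python3 - <<'E'
from h import *
from station import bot
W=bot.get_image("wrist"); cv2.imwrite("pics/w10.png",W["color"]); np.savez("w10.npz",**W); o=bot.get_obs(); print(o["tool_pos"],o["finger_gap"])
hexm(W,.026,(150,10,400,370))
E
```

```text
[ 0.43681482 -0.04859051  0.12597521] 0.08537199468787691
hex ((0.43945518136024475, -0.008751805871725082), (0.03375827521085739, 0.09416524320840836), 12.15813159942627) (275, 70, 55, 147)
```

View pics/w10.png

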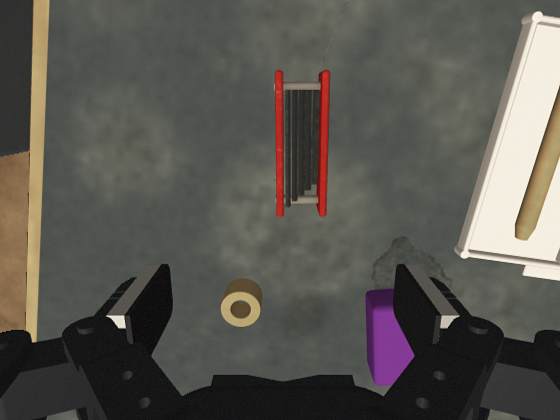

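```bash
python3 - <<'E'
from h import *
from station import bot
A=dict(np.load("w7.npz"));B=dict(np.load("w10.npz"))
print("hex plate end",two(A,(179,179),B,(323,214)),"brass bore",two(A,(113,299),B,(241,309)))
print("brass",ray(B,(241,309),.022))
go(bot.get_obs(),.4392,-.009,.009,12)
E
```

```text
hex plate end [ 0.46463087 -0.05175976  0.02118762] brass bore [ 0.42198036 -0.13427434  0.02478339]
brass [ 0.42199519 -0.1361052   0.022     ]
shift [0.191 0.051 0.585] turn [ 0.0004 -0.0001 -0.0002]
```

Emit:
send_rows:
  plan:
    - [1,0.1,0.03,0,0,0,0]
    - [1,0.19,0.05,0.05,0,0,0]
    - [0.6,0.19,0.05,0.2,0,0,0]
    - [0.4,0.19,0.05,0.35,0,0,0]
    - [0.4,0.19,0.05,0.47,0,0,0]
    - [0.4,0.19,0.05,0.54,0,0,0]
    - [0.4,0.19,0.05,0.58,0,0,0]
    - [0.4,0.19,0.05,0.585,0,0,0]
    - [0.4,0.19,0.05,0.585,0,0,0]

```text
time: 11.73
tool_pos: [0.4389, -0.0094, 0.0083]
tcp_rot: [[-0.208, 0.978, 0.0], [0.978, 0.208, -0.0], [-0.0, 0.0, -1.0]]
ft_force: [0.4, -0.2, 0.7]
finger_gap: 0.0595
```

Emit:
send_rows:
  plan:
    - [-1,0,0,0,0,0,0]
    - [-1,0,0,0,0,0,0]
    - [-1,0,0,0,0,0,0]
    - [-1,0,0,0,0,0,0]
    - [-1,0,0,0,0,0,0]
    - [-1,0,0,0,0,0,0]
    - [-1,0,0,0,0,0,0]

```text
time: 12.32
tool_pos: [0.4392, -0.0096, 0.0095]
tcp_rot: [[-0.207, 0.978, 0.003], [0.978, 0.207, 0.001], [0.0, 0.003, -1.0]]
ft_force: [-0.6, 0.2, 7.5]
finger_gap: 0.033
```

```bash
python3 - <<'E'
from h import *
from station import bot
W=bot.get_image("wrist"); cv2.imwrite("pics/w11.png",W["color"]); o=bot.get_obs(); print(o["tool_pos"],o["finger_gap"])
go(o,.6855,.025,.09,4)
E
```

```text
[ 0.43921023 -0.00954137  0.00953095] 0.03273916507077478
shift [-0.086  1.242 -0.399] turn [ 0.0005 -0.0001  0.0221]
```

View pics/w11.png

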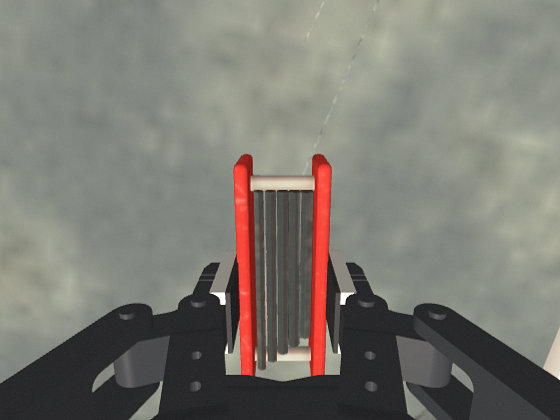

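Emit:
send_rows:
  plan:
    - [-1,0,0,-0.15,0,0,0]
    - [-1,0,0.05,-0.32,0,0,0]
    - [-1,-0.02,0.15,-0.4,0,0,0.005]
    - [-1,-0.04,0.3,-0.4,0,0,0.01]
    - [-1,-0.05,0.5,-0.4,0,0,0.015]
    - [-1,-0.06,0.7,-0.4,0,0,0.022]
    - [-1,-0.08,0.85,-0.4,0,0,0.022]
    - [-1,-0.09,1,-0.4,0,0,0.022]
    - [-1,-0.09,1,-0.4,0,0,0.022]

```text
time: 13.12
tool_pos: [0.6432, 0.0159, 0.0885]
tcp_rot: [[-0.073, 0.997, 0.007], [0.997, 0.073, -0.0], [-0.001, 0.007, -1.0]]
ft_force: [0.8, 0.1, -0.9]
finger_gap: 0.0328
```

```bash
python3 - <<'E'
from h import *
from station import bot
W=bot.get_image("wrist"); cv2.imwrite("pics/w12.png",W["color"]); np.savez("w12.npz",**W); o=bot.get_obs(); print(o["tool_pos"],o["finger_gap"])
go(o,.6855,.025,.0155,4)
E
```

```text
[0.63963425 0.01503454 0.08801965] 0.03295612012005154
shift [0.033 0.232 0.363] turn [0.0003 0.0001 0.0003]
```

View pics/w12.png

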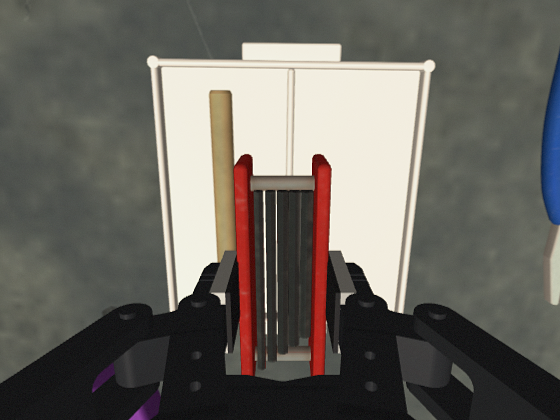

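```bash
python3 - <<'E'
from h import *
W=dict(np.load("w12.npz"))
l,r=ray(W,(153,63),.012),ray(W,(429,67),.012); d=(r-l)/np.linalg.norm(r-l); n=np.array([d[1],-d[0],0]); c=(l+r)/2+n*.081
print(np.linalg.norm(l-r),"c",c,np.degrees(np.arctan2(d[1],d[0])),"far",c+d*.038)
E
```

```text
0.1524333509181039 c [0.64705596 0.02181325 0.012     ] 3.3791430932206286 far [0.68498989 0.02405309 0.012     ]
```

Emit:
send_rows:
  plan:
    - [-1,0.015,0.12,0,0,0,0]
    - [-1,0.03,0.23,0.02,0,0,0]
    - [-1,0.03,0.23,0.15,0,0,0]
    - [-1,0.03,0.23,0.25,0,0,0]
    - [-1,0.03,0.23,0.32,0,0,0]
    - [-1,0.03,0.23,0.345,0,0,0]
    - [-1,0.03,0.23,0.36,0,0,0]
    - [-1,0.03,0.23,0.36,0,0,0]

```text
time: 13.83
tool_pos: [0.6823, 0.023, 0.0164]
tcp_rot: [[-0.07, 0.998, -0.0], [0.998, 0.07, 0.0], [0.0, -0.0, -1.0]]
ft_force: [0.3, 1.1, -2.6]
finger_gap: 0.033
```

```bash
python3 - <<'E'
from h import *
from station import bot
W=bot.get_image("wrist"); cv2.imwrite("pics/w13.png",W["color"]); o=bot.get_obs(); print(o["tool_pos"],o["finger_gap"])
go(o,.685,.024,.0135,4)
E
```

```text
[0.68303086 0.02300084 0.01718575] 0.03273923104535503
shift [0.004 0.01  0.018] turn [ 0.0002 -0.      0.    ]
```

View pics/w13.png

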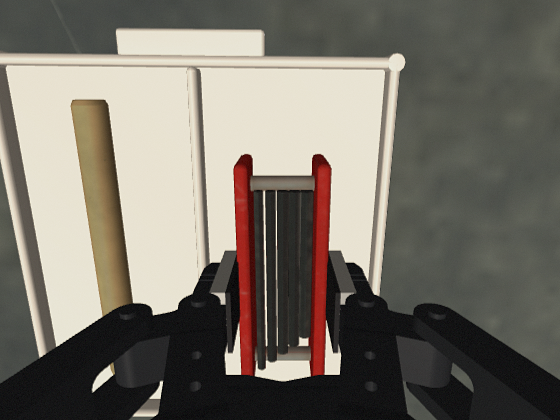

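Emit:
send_rows:
  plan:
    - [-1,0,0.01,0.01,0,0,0]
    - [-1,0,0.01,0.017,0,0,0]
    - [-1,0,0.01,0.017,0,0,0]
    - [-0.1,0,0.01,0.017,0,0,0]
    - [0,0,0.01,0.015,0,0,0]
    - [0.1,0,0.01,-0.02,0,0,0]
    - [0.1,0,0.01,-0.15,0,0,0]
    - [0.3,0,0.01,-0.35,0,0,0]
    - [1,0,0,-0.5,0,0,0]
    - [1,0,-0.1,-0.52,0,0,0]

```text
time: 14.72
tool_pos: [0.6699, 0.0216, 0.1282]
tcp_rot: [[-0.07, 0.997, 0.016], [0.998, 0.07, 0.001], [-0.001, 0.016, -1.0]]
ft_force: [1.5, 0.7, 0.6]
finger_gap: 0.0774
```

```bash
python3 - <<'E'
from h import *
from station import bot
o=bot.get_obs(); print(o["tool_pos"],o["finger_gap"])
W=bot.get_image("wrist"); cv2.imwrite("pics/w14.png",W["color"])
go(o,.42,.09,.13,8)
E
```

```text
[0.66991215 0.02163935 0.12822179] 0.07744321410699187
shift [ 0.429 -1.222 -0.029] turn [ 0.0026  0.0002 -0.011 ]
```

View pics/w14.png

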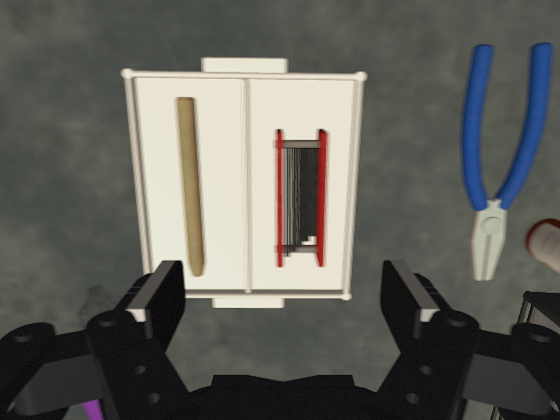

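Both tools lie in their lanes. Next is the steel bush.

Emit:
send_rows:
  plan:
    - [1,0.05,-0.2,0,0,0,-0.003]
    - [1,0.1,-0.4,0,0,0,-0.006]
    - [1,0.2,-0.6,0,0,0,-0.009]
    - [1,0.3,-0.8,0,0,0,-0.011]
    - [1,0.4,-1,-0.02,0,0,-0.011]
    - [1,0.43,-1,-0.02,0,0,-0.011]

```text
time: 15.27
tool_pos: [0.45, 0.0945, 0.1234]
tcp_rot: [[-0.141, 0.99, -0.008], [0.99, 0.141, 0.001], [0.002, -0.007, -1.0]]
ft_force: [0.0, 0.1, -0.9]
finger_gap: 0.0851
```

Emit:
send_rows:
  plan:
    - [1,0,-0.15,0,0,0,0]
    - [1,0,-0.22,0,0,0,0]
    - [1,0,-0.22,0,0,0,0]
    - [1,0,-0.22,0,0,0,0]

```text
time: 15.6
tool_pos: [0.4136, 0.0876, 0.1247]
tcp_rot: [[-0.139, 0.99, 0.001], [0.99, 0.139, 0.001], [0.001, 0.001, -1.0]]
ft_force: [-0.1, 0.1, 0.7]
finger_gap: 0.0857
```

```bash
python3 - <<'E'
from h import *
from station import bot
W=bot.get_image("wrist"); cv2.imwrite("pics/w15.png",W["color"]); np.savez("w15.npz",**W); o=bot.get_obs(); print(o["tool_pos"],o["finger_gap"])
g=cv2.cvtColor(W["color"],cv2.COLOR_BGR2GRAY)
go(o,.4185,.132,.010,8)
E
```

```text
[0.41461221 0.08768043 0.124808  ] 0.08563992907226345
shift [0.216 0.049 0.574] turn [ 0.0003 -0.0001 -0.0001]
```

View pics/w15.png

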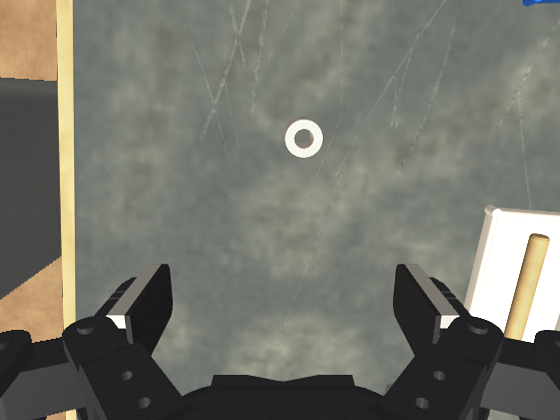

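```bash
python3 - <<'E'
from h import *
from station import bot
W=dict(np.load("w15.npz"));B=dict(np.load("w2.npz"))
print(ray(W,(304,138),.03), "2view with w2:",two(W,(304,138),B,(311.5,354)))
x=ray(W,(304,138),.03); go(bot.get_obs(),x[0],x[1],.010,8)
E
```

```text
[0.4208196  0.13395407 0.03      ] 2view with w2: [0.42083891 0.13390633 0.02953358]
shift [0.224 0.062 0.574] turn [ 0.0003 -0.0001 -0.0001]
```

Emit:
send_rows:
  plan:
    - [1,0.12,0.03,0,0,0,0]
    - [1,0.22,0.058,0.05,0,0,0]
    - [0.6,0.22,0.058,0.2,0,0,0]
    - [0.4,0.22,0.058,0.35,0,0,0]
    - [0.3,0.22,0.058,0.47,0,0,0]
    - [0.2,0.22,0.058,0.53,0,0,0]
    - [0.2,0.22,0.058,0.57,0,0,0]
    - [0.2,0.22,0.058,0.57,0,0,0]

```text
time: 16.32
tool_pos: [0.4192, 0.1322, 0.0089]
tcp_rot: [[-0.138, 0.99, -0.002], [0.99, 0.138, -0.002], [-0.001, -0.002, -1.0]]
ft_force: [-0.1, 0.3, 0.1]
finger_gap: 0.0514
```

Emit:
send_rows:
  plan:
    - [-1,0,0,0,0,0,0]
    - [-1,0,0,0,0,0,0]
    - [-1,0,0,0,0,0,0]
    - [-1,0,0,0,0,0,0]
    - [-1,0,0,0,0,0,0]
    - [-1,0,0,0,0,0,0]
    - [-1,0,0,0,0,0,0]
    - [-1,0,0,0,0,0,0]

```text
time: 16.98
tool_pos: [0.4204, 0.133, 0.0114]
tcp_rot: [[-0.139, 0.99, 0.003], [0.99, 0.139, 0.001], [0.001, 0.003, -1.0]]
ft_force: [0.5, -0.6, 5.5]
finger_gap: 0.022
```

```bash
python3 - <<'E'
from h import *
from station import bot
W=bot.get_image("wrist"); cv2.imwrite("pics/w16.png",W["color"]); o=bot.get_obs(); print(o["tool_pos"],o["finger_gap"])
go(o,.5657,.3666,.09,9)
E
```

```text
[0.42034707 0.13305371 0.01137954] 0.022180153741519625
shift [ 1.056  0.883 -0.39 ] turn [ 0.0005 -0.0001 -0.0028]
```

View pics/w16.png

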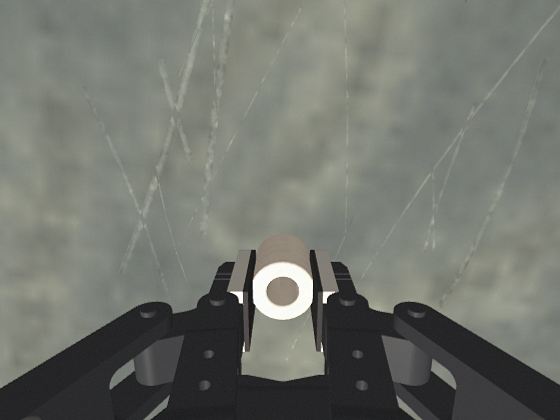

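Emit:
send_rows:
  plan:
    - [-1,0,0,-0.15,0,0,0]
    - [-1,0,0,-0.32,0,0,0]
    - [-1,0.12,0.12,-0.4,0,0,-0.001]
    - [-1,0.26,0.26,-0.4,0,0,-0.003]
    - [-1,0.4,0.4,-0.4,0,0,-0.003]
    - [-1,0.54,0.54,-0.4,0,0,-0.003]
    - [-1,0.68,0.68,-0.4,0,0,-0.003]
    - [-1,0.75,0.8,-0.4,0,0,-0.003]
    - [-1,0.75,0.85,-0.4,0,0,-0.003]
    - [-1,0.75,0.85,-0.4,0,0,-0.003]

```text
time: 17.87
tool_pos: [0.5682, 0.3057, 0.09]
tcp_rot: [[-0.159, 0.987, 0.002], [0.987, 0.159, -0.0], [-0.001, 0.002, -1.0]]
ft_force: [0.1, -0.4, -0.4]
finger_gap: 0.0218
```

```bash
python3 - <<'E'
from h import *
from station import bot
W=bot.get_image("wrist"); cv2.imwrite("pics/w17.png",W["color"]); np.savez("w17.npz",**W);o=bot.get_obs(); print(o["tool_pos"],o["finger_gap"])
go(o,.5657,.3666,.09,9)
E
```

```text
[0.56664135 0.30382361 0.08974814] 0.022182475433078646
shift [ 0.311  0.045 -0.002] turn [-0.0002  0.0002  0.0001]
```

View pics/w17.png

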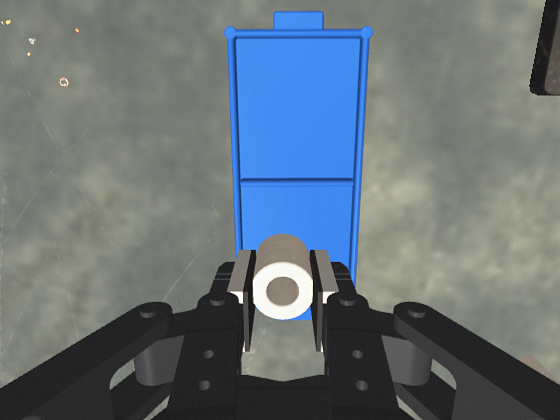

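```bash
python3 - <<'E'
from h import *
from station import bot
W=dict(np.load("w17.npz"))
l,r=ray(W,(231,34),.012),ray(W,(368,34),.012); d=(r-l)/np.linalg.norm(r-l); n=np.array([d[1],-d[0],0]); c=(l+r)/2+n*.084
print(np.linalg.norm(l-r),"c",c,np.degrees(np.arctan2(d[1],d[0])),"P+",c-n*.042,"P-",c+n*.042)
p=c-n*.042; dm=(ray(W,(241,181),.012)+ray(W,(355,181),.012))/2; print("div mid",dm)
go(bot.get_obs(),p[0],p[1],.0155,9)
E
```

```text
0.07453959076020254 c [0.57440788 0.32549858 0.012     ] 9.102060140896963 P+ [0.56776375 0.36696972 0.012     ] P- [0.58105201 0.28402744 0.012     ]
div mid [0.57415346 0.3276866  0.012     ]
shift [0.311 0.055 0.371] turn [-0.0002  0.0002  0.0001]
```

Emit:
send_rows:
  plan:
    - [-1,0.16,0.03,0,0,0,0]
    - [-1,0.31,0.052,0.02,0,0,0]
    - [-1,0.31,0.052,0.15,0,0,0]
    - [-1,0.31,0.052,0.25,0,0,0]
    - [-1,0.31,0.052,0.32,0,0,0]
    - [-1,0.31,0.052,0.345,0,0,0]
    - [-1,0.31,0.052,0.36,0,0,0]
    - [-1,0.31,0.052,0.36,0,0,0]

```text
time: 18.58
tool_pos: [0.5671, 0.3665, 0.0184]
tcp_rot: [[-0.156, 0.988, -0.0], [0.988, 0.156, -0.0], [-0.0, -0.0, -1.0]]
ft_force: [0.3, -0.1, -0.7]
finger_gap: 0.0218
```

```bash
python3 - <<'E'
from h import *
from station import bot
W=bot.get_image("wrist"); cv2.imwrite("pics/w18.png",W["color"]); o=bot.get_obs(); print(o["tool_pos"],o["finger_gap"])
go(o,.567,.367,.0154,9)
E
```

```text
[0.56765466 0.36702627 0.01920414] 0.02209629200567655
shift [ 0.    -0.003  0.019] turn [ 0.0002 -0.0001 -0.    ]
```

View pics/w18.png

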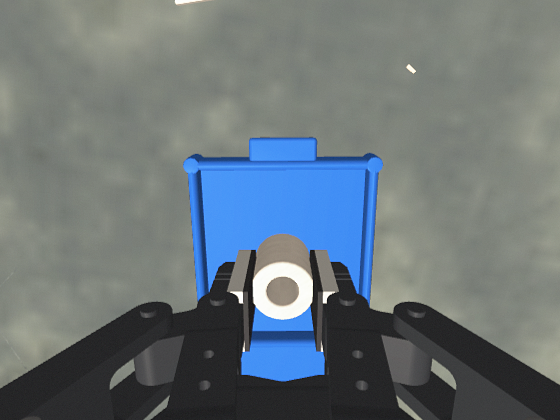

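Emit:
send_rows:
  plan:
    - [-1,0,0,0.01,0,0,0]
    - [-1,0,0,0.018,0,0,0]
    - [-1,0,0,0.018,0,0,0]
    - [-0.4,0,0,0.018,0,0,0]
    - [-0.2,0,0,0.017,0,0,0]
    - [-0.2,0,0,0.01,0,0,0]
    - [-0.1,0,0,-0.05,0,0,0]
    - [0,0,0,-0.2,0,0,0]
    - [1,0,0,-0.4,0,0,0]
    - [1,-0.15,-0.1,-0.55,0,0,0]

```text
time: 19.47
tool_pos: [0.5557, 0.3459, 0.1291]
tcp_rot: [[-0.164, 0.986, 0.006], [0.986, 0.164, 0.008], [0.006, 0.008, -1.0]]
ft_force: [1.4, 2.1, 1.9]
finger_gap: 0.0655
```

```bash
python3 - <<'E'
from h import *
from station import bot
W=bot.get_image("wrist"); cv2.imwrite("pics/w19.png",W["color"]); o=bot.get_obs(); print(o["tool_pos"],o["finger_gap"])
go(o,.42,-.17,.12,9)
E
```

```text
[0.55615145 0.3354451  0.13421106] 0.07264935870040799
shift [-2.391 -1.066  0.057] turn [ 0.0013 -0.0004 -0.0002]
```

View pics/w19.png

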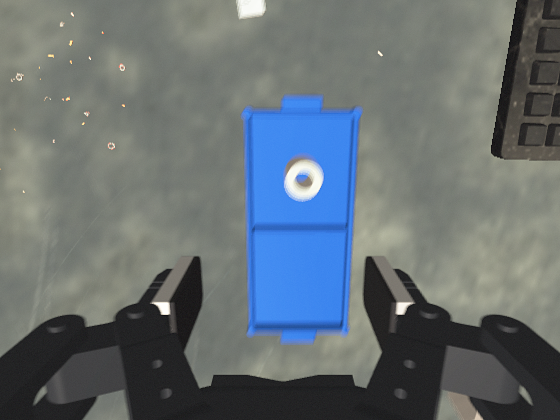

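The steel bush stands in its pocket at (304,179). Next is the brass bush.

Emit:
send_rows:
  plan:
    - [1,-0.2,-0.08,0,0,0,0]
    - [1,-0.4,-0.16,0,0,0,0]
    - [1,-0.58,-0.25,0.05,0,0,0]
    - [1,-0.76,-0.34,0.06,0,0,0]
    - [1,-0.95,-0.42,0.06,0,0,0]
    - [1,-1,-0.45,0.06,0,0,0]

```text
time: 20.02
tool_pos: [0.4944, 0.119, 0.1134]
tcp_rot: [[-0.149, 0.989, -0.002], [0.989, 0.149, -0.003], [-0.002, -0.002, -1.0]]
ft_force: [-0.3, -0.8, 0.5]
finger_gap: 0.0855
```

Emit:
send_rows:
  plan:
    - [1,-0.2,-0.08,0,0,0,0]
    - [1,-0.4,-0.16,0,0,0,0]
    - [1,-0.58,-0.25,0,0,0,0]
    - [1,-0.76,-0.34,0,0,0,0]
    - [1,-0.95,-0.42,0,0,0,0]
    - [1,-1,-0.45,0,0,0,0]

```text
time: 20.52
tool_pos: [0.4371, -0.0913, 0.114]
tcp_rot: [[-0.148, 0.989, 0.001], [0.989, 0.148, -0.002], [-0.002, 0.001, -1.0]]
ft_force: [0.0, 0.6, 0.3]
finger_gap: 0.0856
```

```bash
python3 - <<'E'
from h import *
from station import bot
o=bot.get_obs(); print(o["tool_pos"],o["finger_gap"])
go(o,.42,-.18,.12,9)
E
```

```text
[ 0.43707281 -0.09127858  0.11397577] 0.08559826117972863
shift [-0.426 -0.15  -0.029] turn [ 0.0001  0.0003 -0.0013]
```

Emit:
send_rows:
  plan:
    - [1,-0.2,-0.08,0,0,0,0]
    - [1,-0.4,-0.15,0,0,0,0]
    - [1,-0.42,-0.15,0,0,0,0]
    - [1,-0.42,-0.15,0,0,0,0]

```text
time: 20.85
tool_pos: [0.4223, -0.1756, 0.1139]
tcp_rot: [[-0.151, 0.989, 0.002], [0.989, 0.151, -0.001], [-0.001, 0.002, -1.0]]
ft_force: [-0.3, 0.3, -0.9]
finger_gap: 0.0855
```

```bash
python3 - <<'E'
from h import *
from station import bot
W=bot.get_image("wrist"); cv2.imwrite("pics/w20.png",W["color"]); np.savez("w20.npz",**W);o=bot.get_obs(); print(o["tool_pos"],o["finger_gap"])
go(o,.421,-.1355,.008,9)
E
```

```text
[ 0.42275411 -0.17325789  0.11349978] 0.08514233315854793
shift [0.188 0.02  0.528] turn [ 0.0002 -0.     -0.0004]
```

View pics/w20.png

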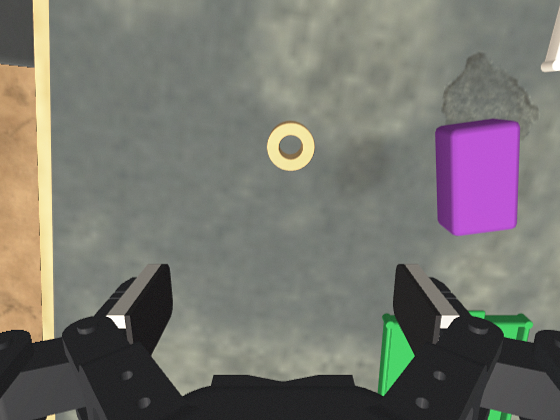

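```bash
python3 - <<'E'
from h import *
from station import bot
W=dict(np.load("w20.npz"));B=dict(np.load("w10.npz"))
print(ray(W,(290.5,147),.022),two(W,(290.5,147),B,(241,309)))
E
```

```text
[ 0.42141041 -0.13590565  0.022     ] [ 0.42169647 -0.13589366  0.02228143]
```

Emit:
send_rows:
  plan:
    - [1,0.1,0.01,0,0,0,0]
    - [1,0.185,0.02,0.05,0,0,0]
    - [0.6,0.185,0.02,0.2,0,0,0]
    - [0.4,0.185,0.02,0.35,0,0,0]
    - [0.3,0.185,0.02,0.44,0,0,0]
    - [0.3,0.185,0.02,0.49,0,0,0]
    - [0.3,0.185,0.02,0.525,0,0,0]
    - [0.3,0.185,0.02,0.525,0,0,0]

```text
time: 21.57
tool_pos: [0.4205, -0.1341, 0.0073]
tcp_rot: [[-0.159, 0.987, -0.001], [0.987, 0.159, 0.001], [0.001, -0.001, -1.0]]
ft_force: [0.1, -0.8, 0.5]
finger_gap: 0.0557
```

Emit:
send_rows:
  plan:
    - [-1,0,0,0,0,0,0]
    - [-1,0,0,0,0,0,0]
    - [-1,0,0,0,0,0,0]
    - [-1,0,0,0,0,0,0]
    - [-1,0,0,0,0,0,0]
    - [-1,0,0,0,0,0,0]
    - [-1,0,0,0,0,0,0]
    - [-1,0,0,0,0,0,0]

```text
time: 22.23
tool_pos: [0.4218, -0.1354, 0.0092]
tcp_rot: [[-0.157, 0.988, 0.003], [0.988, 0.157, 0.0], [0.0, 0.003, -1.0]]
ft_force: [-1.1, 1.8, 7.4]
finger_gap: 0.0274
```

```bash
python3 - <<'E'
from h import *
from station import bot
W=bot.get_image("wrist"); cv2.imwrite("pics/w21.png",W["color"]); o=bot.get_obs(); print(o["tool_pos"],o["finger_gap"])
go(o,.58,.284,.09,9)
E
```

```text
[ 0.42183792 -0.13540575  0.00918496] 0.027421409748703728
shift [ 1.947  1.112 -0.401] turn [ 0.0004 -0.      0.0001]
```

View pics/w21.png

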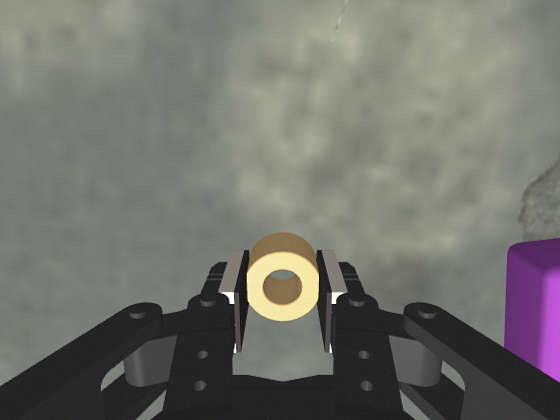

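Emit:
send_rows:
  plan:
    - [-1,0,0,-0.15,0,0,0]
    - [-1,0,0,-0.32,0,0,0]
    - [-1,0.14,0.08,-0.45,0,0,0]
    - [-1,0.32,0.18,-0.45,0,0,0]
    - [-1,0.5,0.28,-0.45,0,0,0]
    - [-1,0.68,0.38,-0.45,0,0,0]
    - [-1,0.86,0.48,-0.45,0,0,0]
    - [-1,1,0.57,-0.45,0,0,0]

```text
time: 22.95
tool_pos: [0.5023, 0.084, 0.0987]
tcp_rot: [[-0.16, 0.987, 0.001], [0.987, 0.16, 0.002], [0.002, 0.002, -1.0]]
ft_force: [0.9, -0.1, -0.1]
finger_gap: 0.0275
```

Emit:
send_rows:
  plan:
    - [-1,0.18,0.1,0,0,0,0]
    - [-1,0.35,0.2,0,0,0,0]
    - [-1,0.52,0.3,0,0,0,0]
    - [-1,0.65,0.4,0,0,0,0]
    - [-1,0.65,0.52,0,0,0,0]
    - [-1,0.65,0.53,0,0,0,0]
    - [-1,0.65,0.53,0,0,0,0]

```text
time: 23.53
tool_pos: [0.587, 0.225, 0.0982]
tcp_rot: [[-0.157, 0.988, 0.001], [0.988, 0.157, -0.001], [-0.001, 0.001, -1.0]]
ft_force: [0.2, -1.1, -0.9]
finger_gap: 0.0275
```

```bash
python3 - <<'E'
from h import *
from station import bot
W=bot.get_image("wrist"); cv2.imwrite("pics/w22.png",W["color"]); o=bot.get_obs(); print(o["tool_pos"],o["finger_gap"])
go(o,.580,.284,.017,9)
E
```

```text
[0.58578906 0.2240509  0.09793737] 0.027620689410437063
shift [0.301 0.018 0.404] turn [-0.0001  0.0001 -0.    ]
```

View pics/w22.png

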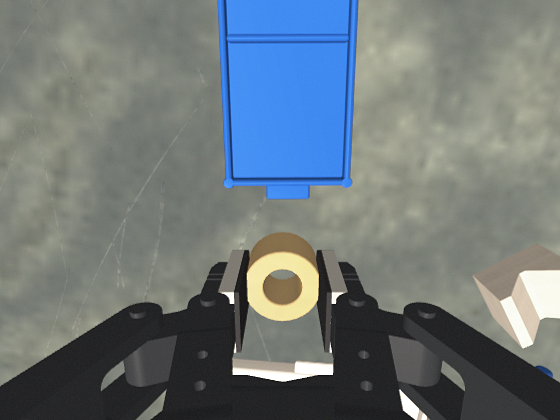

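Emit:
send_rows:
  plan:
    - [-1,0.15,0.01,0,0,0,0]
    - [-1,0.3,0.018,0.02,0,0,0]
    - [-1,0.3,0.018,0.15,0,0,0]
    - [-1,0.3,0.018,0.27,0,0,0]
    - [-1,0.3,0.018,0.36,0,0,0]
    - [-1,0.3,0.018,0.395,0,0,0]
    - [-1,0.3,0.018,0.405,0,0,0]
    - [-1,0.3,0.018,0.405,0,0,0]

```text
time: 24.25
tool_pos: [0.5799, 0.2841, 0.0173]
tcp_rot: [[-0.156, 0.988, -0.0], [0.988, 0.156, -0.0], [-0.0, -0.0, -1.0]]
ft_force: [-0.3, 0.5, -0.4]
finger_gap: 0.0274
```

```bash
python3 - <<'E'
from h import *
from station import bot
W=bot.get_image("wrist"); cv2.imwrite("pics/w23.png",W["color"]); o=bot.get_obs(); print(o["tool_pos"],o["finger_gap"])
go(o,.580,.284,.0132,9)
E
```

```text
[0.58058604 0.28453022 0.01806515] 0.027282836186060675
shift [-0.002 -0.003  0.024] turn [ 0.0002 -0.0001 -0.    ]
```

View pics/w23.png

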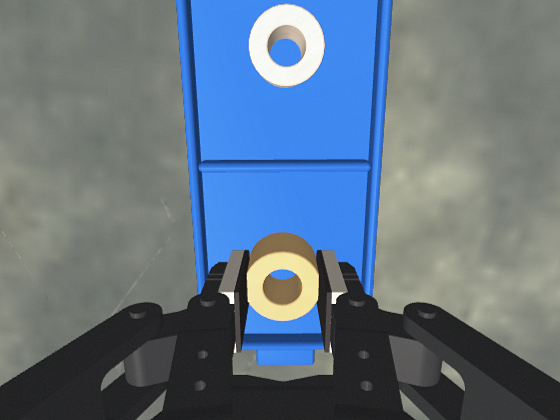

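Emit:
send_rows:
  plan:
    - [-1,0,0,0.012,0,0,0]
    - [-1,0,0,0.023,0,0,0]
    - [-1,0,0,0.023,0,0,0]
    - [-0.25,0,0,0.023,0,0,0]
    - [-0.05,0,0,0.022,0,0,0]
    - [-0.05,0,0,0.015,0,0,0]
    - [0,0,0,-0.05,0,0,0]
    - [0.1,0,0,-0.2,0,0,0]
    - [1,0,0,-0.4,0,0,0]
    - [1,-0.1,-0.1,-0.55,0,0,0]

```text
time: 25.13
tool_pos: [0.5662, 0.2676, 0.1306]
tcp_rot: [[-0.163, 0.987, 0.006], [0.987, 0.163, 0.005], [0.004, 0.007, -1.0]]
ft_force: [1.4, 1.4, 1.7]
finger_gap: 0.0696
```

Emit:
send_rows:
  plan:
    - [1,-0.1,-0.15,-0.2,0,0,0]
    - [1,-0.2,-0.35,-0.3,0,0,0]
    - [1,-0.2,-0.5,-0.3,0,0,0]
    - [1,-0.2,-0.6,-0.3,0,0,0]
    - [1,-0.2,-0.6,-0.3,0,0,0]
    - [1,-0.2,-0.6,-0.3,0,0,0]

```text
time: 25.63
tool_pos: [0.4506, 0.2038, 0.1883]
tcp_rot: [[-0.158, 0.987, 0.001], [0.987, 0.158, 0.003], [0.002, 0.002, -1.0]]
ft_force: [0.4, 0.0, 0.7]
finger_gap: 0.0849
```

```bash
python3 - <<'E'
from h import *
from station import bot
W=bot.get_image("wrist"); cv2.imwrite("pics/w24.png",W["color"]);o=bot.get_obs(); print(o["tool_pos"],o["finger_gap"])
S=bot.get_image("scene");T=bot.get_image("top")
cv2.imwrite("pics/s24.png",cv2.resize(S["color"][150:300,150:450],None,fx=2.6,fy=2.6,interpolation=cv2.INTER_CUBIC))
cv2.imwrite("pics/t24.png",cv2.resize(T["color"][120:290,190:460],None,fx=2.9,fy=2.9,interpolation=cv2.INTER_CUBIC))
meas(T,(0,0,0),(179,255,52),(405,188,447,224),.034,"sand"); meas(T,(50,120,60),(85,255,255),(398,180,455,230),.012,"green")
E
```

```text
[0.45172674 0.2041261  0.18808553] 0.08527117354596776
sand bbox (416, 199, 23, 14) w [ 0.5739 -0.3031] [0.0357 0.0699] a 10.0
green bbox (404, 187, 44, 39) w [ 0.5753 -0.3066] [0.1073 0.1345] a 8.9
```

View pics/w24.png

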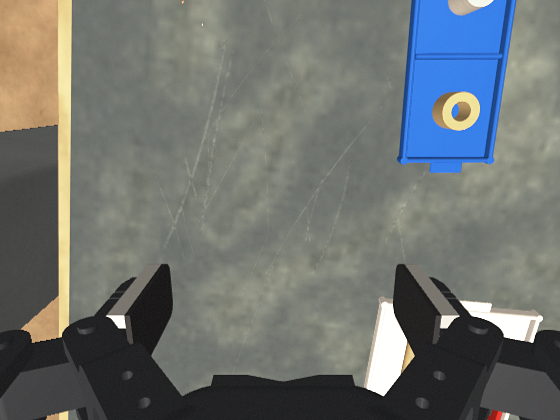

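View pics/s24.png

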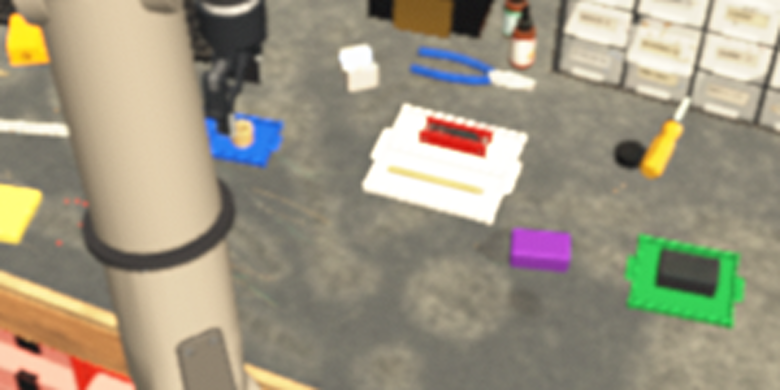

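View pics/t24.png

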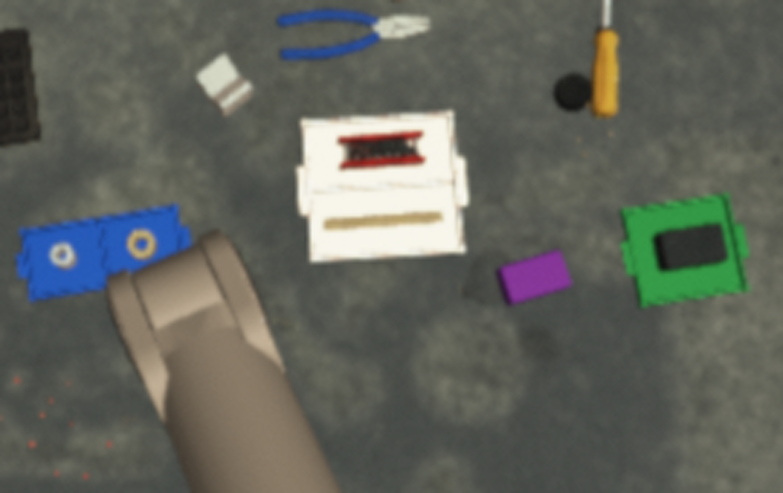

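All five are in place in the wrist, scene and top views, so I'm handing in.

```bash
python3 -c "
from station import bot
print(bot.close_job())"
```

```text
the job is handed in; nothing more can be done
None
```

All five leftovers are in their trays and released, and I handed the job in at about 26 s; the hand-in reports no verdict.

**Placing:**
- **Blue tray:** the steel bush stands in the +y pocket and the brass bush in the −y pocket.
- **White tray:** the drift lies in the near lane and the hex-key set in the far lane.
- **Green tray:** the black sanding block lies flat. I left both purple look-alikes alone.

**Last checks:**
- The top, scene and wrist pictures show every part inside its compartment, with the gripper clear and open. The V-block and cap look unmoved by eye; I did not measure them.
- The top view puts the sanding block within about 4 mm of the green tray's centre.
- I did not measure final heights or tilts. I judged seating from the pictures and from the height at which each part was released.

**What disagreed:**
- **Block position:** the first top-view fix of the sanding block was about 7 mm off the wrist-camera fix along its length, so I used the wrist value.
- **Two-view heights:**
  - The close wrist views gave 29.5 mm for the steel bush and 22.3 mm for the brass one, matching the text.
  - The scene/top pair read the steel bush at 39 mm.
  - The tray heights from two views scattered by up to 20 mm or so, and the hex-key set read 21 mm in one pair and 26 mm in another. For these I relied on the text's heights.
- **Finger opening:** the gap read 1 to 3 mm below the stated widths on every grip, with no slipping seen.

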